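# Pack the released sample jars into the courier caddy

### The arm

A 7-joint arm with a two-finger parallel gripper is mounted at the origin on the work surface. World frame = base frame: x ahead of the robot, y to its left, z up, the work surface at z = 0. Lengths are in m, angles in rad, forces in N, time in s.
With the tool pointing down it reaches from about 0.425 to 0.95 m from the base axis. Payload 16.7 kg.
Tool frame: the origin (TCP) lies at the very end of the fingers, on their centre line; the grasp point (between the pads) lies bot.tcp_to_grasp behind it (bot.tcp_to_grasp is the distance from the TCP to the grasp point, in m); z points along the fingers, y is the direction in which the jaws open and shut (so a half turn about z gives the same grasp; the last joint's range is limited). The gripper opens to 94 mm and grips with 3 to 60 N. Pads are 16 mm wide; open, the fingers measure 119 mm over their backs; the gripper's body (75 mm by 177 mm) begins 78 mm behind the grasp point.
Start: joints at [-1.456, 0.426, 0.074, 1.606, -0.034, 1.111, -0.067], TCP at [0.177, 0.651, 0.205] pointing down, gripper open.
Joint ranges: [-2.85, 2.85], [-0.5, 2.14], [-1.23, 1.37], [0.21, 2.46], [-1.02, 4.16], [0.16, 2.05], [-2.73, 2.73]. Speed limits (rad/s): [1.89, 1.89, 2.39, 2.39, 3.01, 3.01, 3.01].

### API

Orientations are given as a rotation vector (axis times angle).
In Python, from cell import bot, imaging gives the robot as it stands. The module is installed in compiled form; this text tells all that it offers.
- The arm moves only by the tool send_rows, never from a script. Its argument "increments" is a list of rows, each a list of 3 entries, a list of its own where there are three numbers: the shift along the tool's x, y, z in m, then the turn, a rotation vector about the tool's x, y, z in rad, then the finger opening in m, from 0 to 0.094. A call has 1 to 20 rows; each row shifts and turns the commanded pose from where the row before left it, along the tool's axes as they then stand; what a row does not reach is not made up. A row lasts 1/10 s, in which the tool goes at most 50 mm and 8.59 degrees, less where a joint would pass 70% of its speed; a pose out of reach is approached as far as the arm can. A call with a gripper value outside its range is refused whole. The fingers move at their own pace and stop on an object; "squeeze" is the grip in N (left out, the last holds). Time passes only in rows, so rows that do not move let the fingers close. It gives the time, the measured TCP pose, the force and the opening at its end, in the units of the state.
- bot.get_state(): the state, without advancing time (a new reading comes with each control period).
- imaging.read_camera(name): name is "scene" or "top" or "wrist"; returns a dict with "img" (400x640x3 uint8, red, green, blue), "mtx" (3x3 intrinsics, pixels), "world_to_cam" (4x4, takes a point from world to camera coordinates); the wrist camera has in their place "hand_eye" (4x4, takes a point from camera to tool coordinates, whose origin is the TCP and whose axes are the flange's). Camera axes: x right, y up, looking along -z (the intrinsics and any distortion apply to the point x, -y, -z); pixel columns grow to the right and rows downward; lengths in m; the calibration is good to about 2 mm. A picture is of the moment at which its call begins: read the wrist's pose just before it. There is no depth.
- bot.job_done(): hands the job in, once; it reports no verdict.
The state is a dict: "time": time; "joints": joint angles; "joint_velocities": joint speeds; "joint_efforts": joint torques, N m; "ee_pos": TCP position; "eef_rot": TCP orientation; "ft_force": force on the tool from outside, world axes, zero at the start; "moment": the same for the moment, N m; "grip_width": finger opening in m.
Only numpy, scipy, OpenCV 4.12 (cv2) and the standard library are available. Lean on these libraries where they do the work, as an engineer would, in place of code of your own. Each camera call takes 0.05 s, during which the arm holds its last target.

### The job

Pack the pink courier caddy: stand each of the three released sample jars (plain coloured cap) in the cup of the same colour as its cap, keeping it upright and setting it down gently rather than dropping it. The look-alike jars with a black disc on the cap are held back: leave them standing where they are.

Things in the scene. Friction and masses are not known exactly. Their poses are not given: they have to be found in the camera images.
- jar_red: Released sample jar to be packed: frosted white upright cylinder, diameter 35 mm, white label band, red screw cap of diameter 38 mm over the top 18 mm, cap top plain red; 75 mm tall in all, about 0.05 to 0.1 kg, loose. Origin at the centre of its underside, z up along its axis.
- jar_blue: Released sample jar to be packed: frosted white upright cylinder, diameter 35 mm, white label band, blue screw cap of diameter 38 mm over the top 18 mm, cap top plain blue; 75 mm tall in all, about 0.05 to 0.1 kg, loose. Origin at the centre of its underside, z up along its axis.
- jar_yellow: Released sample jar to be packed: frosted white upright cylinder, diameter 35 mm, white label band, yellow screw cap of diameter 38 mm over the top 18 mm, cap top plain yellow; 75 mm tall in all, about 0.05 to 0.1 kg, loose. Origin at the centre of its underside, z up along its axis.
- held_red: Look-alike that stays where it stands: same jar (75 mm tall, red cap 38 mm across) but held back, marked by a black disc of 25 mm on the red cap and a black label band; loose. Origin at the centre of its underside, z up along its axis.
- held_blue: Look-alike that stays where it stands: same jar (75 mm tall, blue cap 38 mm across) but held back, marked by a black disc of 25 mm on the blue cap and a black label band; loose. Origin at the centre of its underside, z up along its axis.
- held_yellow: Look-alike that stays where it stands: same jar (75 mm tall, yellow cap 38 mm across) but held back, marked by a black disc of 25 mm on the yellow cap and a black label band; loose. Origin at the centre of its underside, z up along its axis.
- cup_red: Red open-topped square cup standing fixed in the caddy: 70 x 70 mm outside, 64 x 64 mm inside, walls and floor 3 mm thick, 30 mm high. Origin at the centre of its underside (4 mm over the table), so a jar inside stands 3 mm above the origin and sticks out 48 mm above the rim. x along the row of cups, z up.
- cup_blue: Blue open-topped square cup standing fixed in the caddy: 70 x 70 mm outside, 64 x 64 mm inside, walls and floor 3 mm thick, 30 mm high. Origin at the centre of its underside (4 mm over the table), so a jar inside stands 3 mm above the origin and sticks out 48 mm above the rim. x along the row of cups, z up.
- cup_yellow: Yellow open-topped square cup standing fixed in the caddy: 70 x 70 mm outside, 64 x 64 mm inside, walls and floor 3 mm thick, 30 mm high. Origin at the centre of its underside (4 mm over the table), so a jar inside stands 3 mm above the origin and sticks out 48 mm above the rim. x along the row of cups, z up.
- caddy: Pink courier caddy, fixed: low open tray 236 x 84 mm and 22 mm high with a flat lug at each end (278 mm over all), floor 4 mm thick, holding the three cups in a row along its x at 75 mm pitch in any order; at the left or right of the jars. An aluminium rack of white-capped tubes, 220 x 75 mm and 90 mm tall, stands on the other side. Small clutter up to 14 mm high lies between the jars. Origin at the centre of its underside, z up.
There are look-alikes about, which are no part of the job. What is shaped like the jar_yellow but turquoise is not meant.

How it is judged:
By the outcome, as a careful person would: the job done as asked, in the order asked, and still so for the second after the job is handed in, with the robot touching nothing.
It also fails if it takes over 90 s, if anything falls off the work surface, if the arm or the gripper's body presses on something with over 40 N, if the wrist force passes 120 N, or if a joint passes its speed limit or range.

## Working session

There is one attempt and no reset: what is moved stays moved. The work goes in short steps, Python scripts to look and compute and a tool call to move; the robot and the scene stay as the last step left them, time stands still between calls to the robot, and variables do not carry over. Pictures are saved under pics/ and viewed, and the job is handed in when it is done.

Besides the shell and the picture viewer there is one more tool, called after "Emit:" as a command line: name --argument value ..., lists and objects as JSON in quotes. send_rows: Moves the arm, as the interface text tells. Its arguments: {"type":"object","properties":{"increments":{"type":"array"},"squeeze":{"type":"number"}},"required":["increments"]}

```bash
mkdir -p pics; python3 - <<'E'
from cell import bot, imaging
import cv2
s=bot.get_state()
for k,v in s.items(): print(k,v)
print(bot.tcp_to_grasp)
for n in ["scene","top","wrist"]:
    c=imaging.read_camera(n)
    cv2.imwrite(f"pics/{n}0.png",c["img"][:,:,::-1])
    print(n,[ (k,v) for k,v in c.items() if k!="img"])
E
```

```text
time 0.0
joints [-1.45549989  0.42678331  0.07385768  1.60658203 -0.03406753  1.11080012
 -0.06711427]
joint_velocities [ 0.00138363 -0.00079191  0.0010122  -0.0010109   0.0001023   0.00185531
  0.00013812]
joint_efforts [ 2.23315357e-03 -9.35813498e+01  3.66852790e+00 -4.54206455e+01
 -4.85534035e-02  1.97511690e-02  9.18830119e-05]
ee_pos [0.17658769 0.65104681 0.20475263]
eef_rot [-4.14779117e-01 -3.11404884e+00  2.06256119e-03]
ft_force [-0.53578985  0.34577643 -0.43288997]
moment [ 0.04241914 -0.01347776  0.03868573]
grip_width 0.09358696261232916
0.0188
scene [('mtx', array([[361.50476584,   0.        , 316.21462285],
       [  0.        , 361.50476584, 196.34527996],
       [  0.        ,   0.        ,   1.        ]])), ('world_to_cam', array([[-0.81446346,  0.57983026,  0.02112216,  0.4508583 ],
       [-0.37581605, -0.55492908,  0.7421698 ,  0.1499006 ],
       [ 0.44205381,  0.59653214,  0.66987897, -1.21326805],
       [ 0.        ,  0.        ,  0.        ,  1.        ]]))]
top [('mtx', array([[478.61113908,   0.        , 313.56936699],
       [  0.        , 478.61113908,
[... 160 characters left out ...]
9791165,  0.01598775,  0.0625838 , -0.55234234],
       [-0.06220181, -0.02336628,  0.99779003, -1.23108866],
       [ 0.        ,  0.        ,  0.        ,  1.        ]]))]
wrist [('mtx', array([[355.79237877,   0.        , 322.45363295],
       [  0.        , 355.79237877, 201.65856751],
       [  0.        ,   0.        ,   1.        ]])), ('hand_eye', array([[-6.42343249e-04,  9.72934969e-01,  2.31078198e-01,
         6.73324011e-02],
       [ 9.99999502e-01,  8.01542795e-04, -5.95063000e-04,
         3.44326406e-04],
       [-7.64176666e-04,  2.31077700e-01, -9.72934999e-01,
        -1.79702664e-01],
       [ 0.00000000e+00,  0.00000000e+00,  0.00000000e+00,
         1.00000000e+00]]))]
```

View pics/scene0.png

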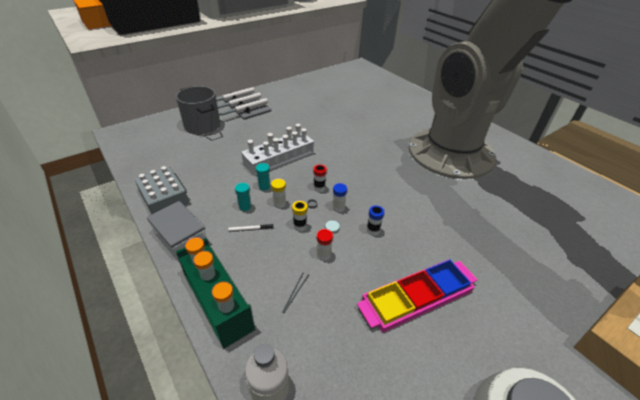

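View pics/top0.png

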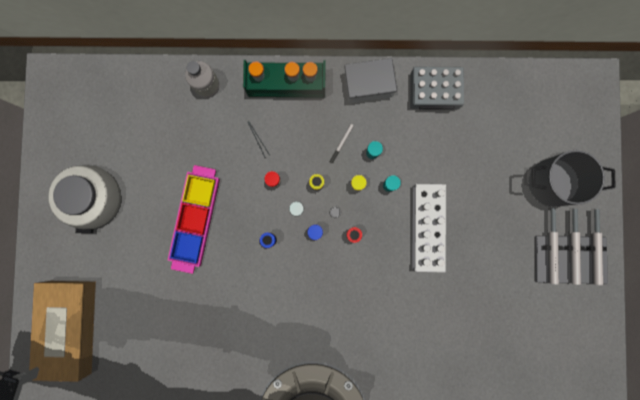

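View pics/wrist0.png

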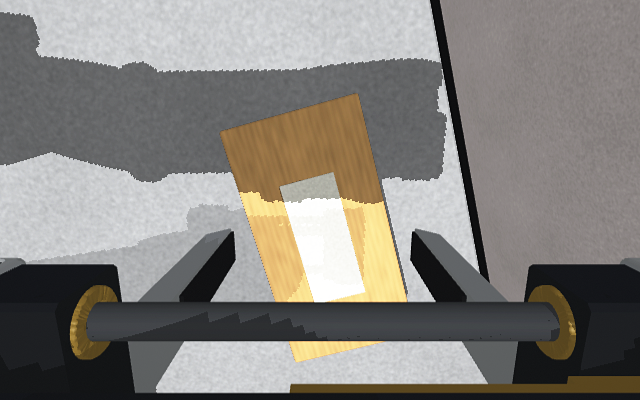

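The top view shows the released jars: red (272,180), blue (315,232) and yellow (358,183). The held jars with discs are yellow (316,181), blue (268,240) and red (354,235). The caddy is on the left, with cups yellow (199,191), red (193,219) and blue (187,247). The tube rack is at (430,228).

```bash
cat > h.py <<'E'
from cell import bot, imaging
import cv2, numpy as np
from scipy.spatial.transform import Rotation as R
F=np.diag([1,-1,-1.])
def cam(n):
    s=bot.get_state(); c=imaging.read_camera(n)
    if n=="wrist":
        T=np.eye(4);T[:3,:3]=R.from_rotvec(s["eef_rot"]).as_matrix();T[:3,3]=s["ee_pos"]
        c2w=T@c["hand_eye"]
    else: c2w=np.linalg.inv(c["world_to_cam"])
    return c["img"],c["mtx"],c2w
def ray(px,K,c2w,z):
    d=c2w[:3,:3]@F@np.linalg.inv(K)@np.array([px[0],px[1],1.]); o=c2w[:3,3]
    return o+d*(z-o[2])/d[2]
def blobs(img,mn=30):
    h=cv2.cvtColor(img,cv2.COLOR_RGB2HSV); out=[]
    H,S,V=[h[...,i].astype(int) for i in range(3)]
    ok=(S>140)&(V>70)
    for name,m in dict(red=(H<7)|(H>174),yellow=(H>22)&(H<36),blue=(H>105)&(H<130),pink=(H>150)&(H<172)).items():
        m=((m&ok)*255).astype(np.uint8)
        cs,_=cv2.findContours(m,cv2.RETR_EXTERNAL,cv2.CHAIN_APPROX_NONE)
        for c in cs:
            if cv2.contourArea(c)>mn:
                out.append((name,c))
    return out
E
python3 - <<'E'
from h import *
img,K,W=cam("top")
for n,c in blobs(img):
    r=cv2.minAreaRect(c); (x,y),rad=cv2.minEnclosingCircle(c)
    print(n,np.round(r[0],1),np.round(r[1],1),round(r[2],1),"z75",ray(r[0],K,W,.075)[:2].round(4),"z34",ray(r[0],K,W,.034)[:2].round(4))
img=cv2.resize(img[100:300,150:480],None,fx=2.4,fy=2.4,interpolation=cv2.INTER_CUBIC)
cv2.imwrite("pics/topz.png",img[:,:,::-1])
img,K,W=cam("scene")
for n,c in blobs(img):
    r=cv2.boundingRect(c); 
    print("scene",n,r)
cv2.imwrite("pics/scz.png",cv2.resize(img[140:340,200:500],None,fx=2.6,fy=2.6)[:,:,::-1])
E
```

```text
red [354.  234.5] [15. 14.] 90.0 z75 [ 0.4723 -0.0987] z34 [ 0.4722 -0.1012]
red [192.4 218.3] [27.  27.8] 12.1 z75 [0.5056 0.3046] z34 [0.5067 0.316 ]
red [271.8 178.8] [14.8 14.1] 45.0 z75 [0.6078 0.1083] z34 [0.6124 0.1129]
yellow [358.5 182. ] [14. 15.] 90.0 z75 [ 0.6029 -0.1083] z34 [ 0.6073 -0.1111]
yellow [198.5 190.3] [26.9 26.9] 11.9 z75 [0.5759 0.2914] z34 [0.5794 0.3023]
yellow [316.  181.5] [15. 14.] 90.0 z75 [ 0.6025 -0.0025] z34 [ 0.607  -0.0017]
blue [267.5 240. ] [14. 15.] 90.0 z75 [0.4549 0.1154] z34 [0.4543 0.1202]
blue [186.  246.8] [27.4 27.2] 12.1 z75 [0.4344 0.3183] z34 [0.433  0.3301]
blue [314.5 232. ] [14. 13.] 90.0 z75 [ 0.4768 -0.0009] z34 [ 4.768e-01 -1.000e-04]
pink [193.3 219. ] [ 32.7 105.9] 12.4 z75 [0.504  0.3022] z34 [0.505  0.3135]
scene red (398, 270, 46, 39)
scene red (317, 229, 16, 16)
scene red (314, 165, 13, 11)
scene yellow (368, 282, 47, 41)
scene yellow (292, 201, 16, 14)
scene yellow (271, 179, 14, 13)
scene blue (426, 260, 44, 37)
scene blue (369, 206, 15, 14)
scene blue (333, 183, 14, 13)
scene pink (358, 261, 119, 71)
```

View pics/topz.png

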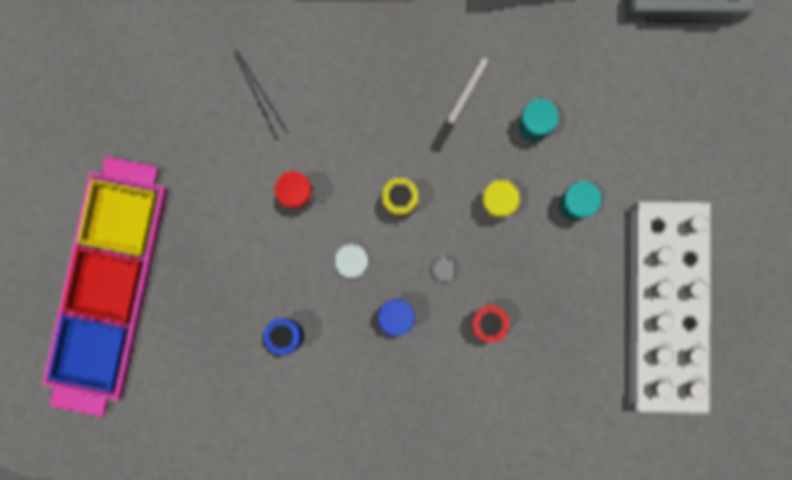

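View pics/scz.png

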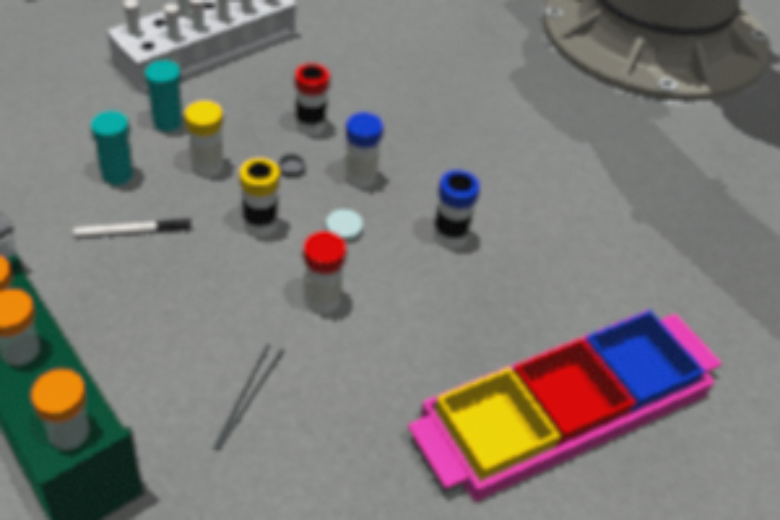

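```bash
cat >> h.py <<'E'
def goto(p,yaw=None):
    s=bot.get_state(); M=R.from_rotvec(s["eef_rot"]); d=M.inv().apply(np.array(p)-s["ee_pos"])
    print("pos",s["ee_pos"].round(4),"F",s["ft_force"].round(2),"grip",round(s["grip_width"],4),"t",s["time"])
    print("tool delta",d.round(4),"norm",np.linalg.norm(d).round(3))
    if yaw is not None:
        best=None
        for y in (yaw,yaw+np.pi):
            Y=np.array([np.cos(y),np.sin(y),0]);Z=np.array([0,0,-1.]);X=np.cross(Y,Z)
            rv=(M.inv()*R.from_matrix(np.c_[X,Y,Z])).as_rotvec()
            print("turn",rv.round(4), "delta after turn",R.from_matrix(np.c_[X,Y,Z]).inv().apply(np.array(p)-s["ee_pos"]).round(4))
E
python3 - <<'E'
from h import *
a=np.arctan2(.302-.330,.579-.433); print(np.degrees(a))
goto([.608,.108,.205],a+np.pi/2)
E
```

```text
-10.856413348062256
pos [0.1766 0.6513 0.2052] F [ 0.41 -0.27  0.24] grip 0.0943 t 0.25
tool delta [-5.585e-01 -4.115e-01  4.000e-04] norm 0.694
turn [-0.0006  0.0001 -0.0753] delta after turn [-5.260e-01 -4.523e-01  2.000e-04]
turn [1.0000e-04 9.0000e-04 3.0663e+00] delta after turn [5.260e-01 4.523e-01 2.000e-04]
```

Emit:
send_rows --increments '[[[0,0,-0.02],[0,0,-0.025],0.08],[[0,0,-0.02],[0,0,-0.025],0.08],[[0,0,-0.015],[0,0,-0.025],0.08],[[-0.03,-0.026,0],[0,0,0],0.08],[[-0.03,-0.026,0],[0,0,0],0.08],[[-0.03,-0.026,0],[0,0,0],0.08],[[-0.03,-0.026,0],[0,0,0],0.08],[[-0.03,-0.026,0],[0,0,0],0.08],[[-0.03,-0.026,0],[0,0,0],0.08],[[-0.03,-0.026,0],[0,0,0],0.08],[[-0.03,-0.026,0],[0,0,0],0.08],[[-0.03,-0.026,0],[0,0,0],0.08],[[-0.03,-0.026,0],[0,0,0],0.08],[[-0.03,-0.026,0],[0,0,0],0.08],[[-0.03,-0.026,0],[0,0,0],0.08],[[-0.03,-0.026,0],[0,0,0],0.08],[[-0.03,-0.026,0],[0,0,0],0.08],[[-0.03,-0.026,0],[0,0,0],0.08]]' --squeeze 15

```text
time: 2.05
ee_pos: [0.5458, 0.1822, 0.2607]
eef_rot: [0.297, 3.127, 0.0]
ft_force: [0.1, 1.3, 0.7]
grip_width: 0.0799
```

```bash
python3 - <<'E'
from h import *
a=np.radians(-10.86)
goto([.608,.108,.25],a+np.pi/2)
img,K,W=cam("wrist")
for n,c in blobs(img,200):
    r=cv2.minAreaRect(c); print(n,np.round(r[0],1),np.round(r[1],1),"z75",ray(r[0],K,W,.075)[:2].round(4),"z34",ray(r[0],K,W,.034)[:2].round(4))
cv2.imwrite("pics/w1.png",img[:,:,::-1])
E
```

```text
pos [0.5458 0.1822 0.2607] F [0.07 1.3  0.67] grip 0.0799 t 2.05
tool delta [-0.0751 -0.0611  0.0107] norm 0.097
turn [0.0003 0.0002 0.0003] delta after turn [-0.0751 -0.0611  0.0107]
turn [-3.0000e-04  5.0000e-04 -3.1413e+00] delta after turn [0.0751 0.0611 0.0107]
red [270.  249.5] [35. 36.] z75 [0.6069 0.1129] z34 [0.6212 0.1036]
red [ 48.5 164.5] [37. 47.] z75 [ 0.4732 -0.0903] z34 [ 0.4725 -0.1224]
red [435.5 119.5] [63. 71.] z75 [0.5035 0.3062] z34 [0.5061 0.3187]
yellow [171.5 262.5] [33.9 38.2] z75 [0.6013 0.0031] z34 [ 0.6149 -0.0184]
yellow [431.5 184.5] [67. 61.] z75 [0.5685 0.2944] z34 [0.5785 0.3056]
blue [138.5 152. ] [38. 43.] z75 [0.4784 0.0045] z34 [ 0.4783 -0.0169]
blue [244.  108.5] [39. 40.] z75 [0.4569 0.1206] z34 [0.4544 0.1122]
blue [440.5  48. ] [72. 75.] z75 [0.4379 0.3187] z34 [0.4332 0.3326]
pink [430.7 225.5] [17.7 61. ] z75 [0.6129 0.2882] z34 [0.6278 0.2987]
pink [435.2 109.2] [ 81.5 221. ] z75 [0.4934 0.3071] z34 [0.495  0.3197]
```

View pics/w1.png

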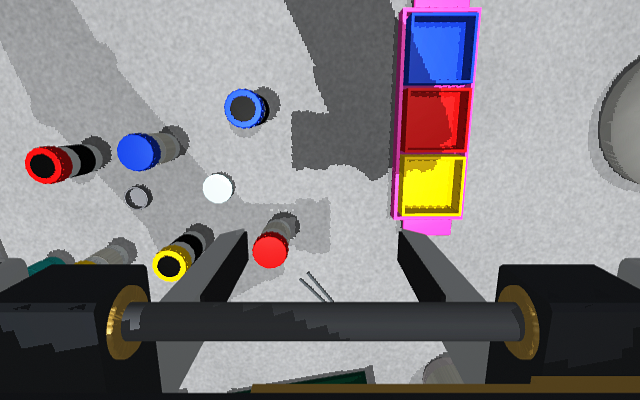

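The wrist view shows the red jar cap at (270,249), held blue (244,108), blue (138,152), held yellow (170,264) and the cups at right. I'll line up laterally and measure again at rest.

Emit:
send_rows --increments '[[[-0.02,-0.02,0],[0,0,0],0.07],[[-0.015,-0.02,0],[0,0,0],0.07],[[0,-0.02,0],[0,0,0],0.07],[[0,0,0],[0,0,0],0.07],[[0,0,0],[0,0,0],0.07],[[0,0,0],[0,0,0],0.07]]'

```text
time: 2.7
ee_pos: [0.5675, 0.119, 0.2606]
eef_rot: [-0.296, -3.128, -0.001]
ft_force: [0.3, -0.2, -0.0]
grip_width: 0.07
```

```bash
cat >> h.py <<'E'
def look(n="wrist",z=.075,save=None,mn=200,zc=.034):
    img,K,W=cam(n)
    for nm,c in blobs(img,mn):
        r=cv2.minAreaRect(c); print(nm,np.round(r[0],1),np.round(r[1],1),"z%g"%z,ray(r[0],K,W,z)[:2].round(4),"z%g"%zc,ray(r[0],K,W,zc)[:2].round(4))
    if save: cv2.imwrite("pics/"+save,img[:,:,::-1])
YAW=np.radians(79.14)
E
python3 - <<'E'
from h import *
goto([.608,.110,.25],YAW)
look(save="w2.png")
E
```

```text
pos [0.5675 0.119  0.2606] F [ 0.25 -0.18 -0.03] grip 0.07 t 2.7
tool delta [-0.0414 -0.0013  0.0106] norm 0.043
turn [ 0.0005 -0.0002  0.001 ] delta after turn [-0.0414 -0.0012  0.0106]
turn [ 3.0000e-04  8.0000e-04 -3.1405e+00] delta after turn [0.0414 0.0012 0.0106]
red [322. 221.] [36. 36.] z0.075 [0.6076 0.1116] z0.034 [0.6195 0.1093]
red [ 98.5 132. ] [38. 45.] z0.075 [ 0.4734 -0.092 ] z0.034 [ 0.4703 -0.1171]
red [490.   88.5] [67. 76.] z0.075 [0.5056 0.2991] z0.034 [0.5061 0.3178]
yellow [129.5 248. ] [41. 32.] z0.075 [ 0.5981 -0.0999] z0.034 [ 0.609  -0.1259]
yellow [218.2 231.5] [26.6 37.8] z0.075 [ 5.981e-01 -3.000e-04] z0.034 [ 0.6089 -0.0152]
yellow [484.  157.5] [61. 72.] z0.075 [0.5723 0.2876] z0.034 [0.5802 0.305 ]
blue [191.  118.5] [42. 39.] z0.075 [0.4782 0.0031] z0.034 [ 0.4755 -0.0113]
blue [300.5  73.5] [41. 39.] z0.075 [0.457  0.1192] z0.034 [0.452  0.1178]
blue [496.5  27. ] [54. 77.] z0.075 [0.451  0.3096] z0.034 [0.4454 0.3296]
pink [480.8 199.3] [18.6 63.1] z0.075 [0.6157 0.2805] z0.034 [0.6285 0.2971]
pink [448.4  95.9] [  9.3 192.6] z0.075 [0.5049 0.2582] z0.034 [0.5053 0.2724]
```

View pics/w2.png

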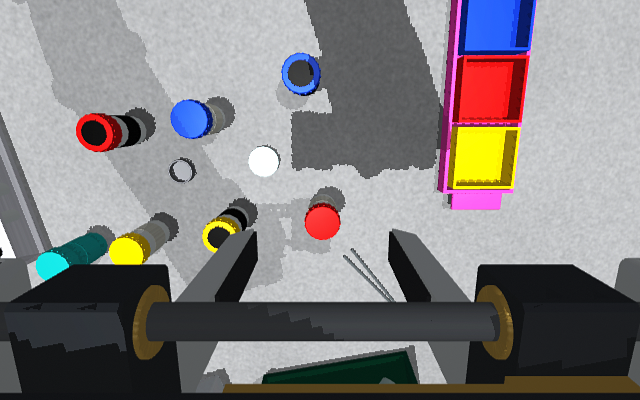

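The red cap sits at (322,221), which gives (0.6075, 0.111). I'll descend and grip the cap.

Emit:
send_rows --increments '[[[-0.021,0,0],[0,0,0],0.064],[[-0.02,0,0],[0,0,0],0.064],[[0,0,0.03],[0,0,0],0.064],[[0,0,0.03],[0,0,0],0.064],[[0,0,0.03],[0,0,0],0.064],[[0,0,0.03],[0,0,0],0.064],[[0,0,0.03],[0,0,0],0.064],[[0,0,0.02],[0,0,0],0.064],[[0,0,0.02],[0,0,0],0.064],[[0,0,0.015],[0,0,0],0.064],[[0,0,0.01],[0,0,0],0.064],[[0,0,0],[0,0,0],0.064],[[0,0,0],[0,0,0],0.064],[[0,0,0],[0,0,0],0.064]]'

```text
time: 4.15
ee_pos: [0.6089, 0.1104, 0.0464]
eef_rot: [0.298, 3.126, 0.001]
ft_force: [-0.1, 0.7, 1.7]
grip_width: 0.0641
```

```bash
python3 - <<'E'
from h import *
goto([.6078,.111,.045],YAW)
look("wrist",save="w3.png")
E
```

```text
pos [0.6089 0.1104 0.0464] F [-0.12  0.68  1.73] grip 0.0641 t 4.15
tool delta [0.0012 0.0004 0.0014] norm 0.002
turn [ 0.0006  0.0011 -0.0003] delta after turn [0.0012 0.0004 0.0014]
turn [ 1.8000e-03 -1.0000e-03  3.1413e+00] delta after turn [-0.0012 -0.0004  0.0014]
red [323.5 260.5] [83. 81.] z0.075 [0.6052 0.1121] z0.034 [0.6221 0.109 ]
red [620.5  25.5] [51. 37.] z0.075 [0.5307 0.2445] z0.034 [0.5274 0.2774]
yellow [ 84.7 265.5] [22.  87.9] z0.075 [0.5869 0.0049] z0.034 [ 0.5989 -0.0273]
yellow [609.5 120. ] [136.  59.] z0.075 [0.5665 0.2401] z0.034 [0.573  0.2718]
blue [28.5 34. ] [68. 57.] z0.075 [0.4899 0.0165] z0.034 [ 0.4756 -0.0125]
pink [605.  213.5] [31. 68.] z0.075 [0.6069 0.238 ] z0.034 [0.6244 0.2691]
pink [573.1  96.7] [ 26.7 199.6] z0.075 [0.5542 0.2256] z0.034 [0.5574 0.2533]
```

View pics/w3.png

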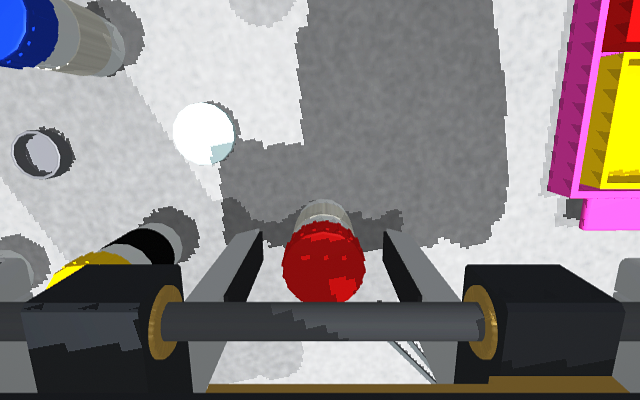

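The jar is centred between the pads at (323,261). I'll shift 2 mm, close and lift.

Emit:
send_rows --increments '[[[0.002,0,0.001],[0,0,0],0.05],[[0,0,0],[0,0,0],0.042],[[0,0,0],[0,0,0],0.034],[[0,0,0],[0,0,0],0.03],[[0,0,0],[0,0,0],0.03],[[0,0,0],[0,0,0],0.03],[[0,0,0],[0,0,0],0.03],[[0,0,0],[0,0,0],0.03]]' --squeeze 15

```text
time: 5.0
ee_pos: [0.6064, 0.1107, 0.0446]
eef_rot: [0.298, 3.127, 0.0]
ft_force: [0.2, -0.2, 1.6]
grip_width: 0.0377
```

```bash
python3 - <<'E'
from h import *
goto([.506,.3175,.155],YAW)
E
```

```text
pos [0.6064 0.1107 0.0446] F [ 0.18 -0.18  1.55] grip 0.0377 t 5.0
tool delta [ 0.1377  0.1842 -0.1105] norm 0.255
turn [ 0.0001  0.0002 -0.0003] delta after turn [ 0.1376  0.1842 -0.1104]
turn [ 2.0000e-04 -1.0000e-04  3.1413e+00] delta after turn [-0.1376 -0.1842 -0.1104]
```

Emit:
send_rows --increments '[[[0,0,-0.01],[0,0,0],0.03],[[0,0,-0.025],[0,0,0],0.03],[[0,0,-0.03],[0,0,0],0.03],[[0,0,-0.03],[0,0,0],0.03],[[0,0,-0.015],[0,0,0],0.03],[[0.014,0.018,0],[0,0,0],0.03],[[0.02,0.026,0],[0,0,0],0.03],[[0.02,0.027,0],[0,0,0],0.03],[[0.02,0.027,0],[0,0,0],0.03],[[0.02,0.027,0],[0,0,0],0.03],[[0.02,0.027,0],[0,0,0],0.03],[[0.014,0.018,0],[0,0,0],0.03],[[0.0095,0.014,0],[0,0,0],0.03],[[0,0,0],[0,0,0],0.03],[[0,0,0],[0,0,0],0.03],[[0,0,0],[0,0,0],0.03]]'

```text
time: 6.6
ee_pos: [0.5067, 0.3158, 0.1544]
eef_rot: [0.301, 3.127, -0.001]
ft_force: [0.3, 0.9, -0.6]
grip_width: 0.0373
```

```bash
python3 - <<'E'
from h import *
goto([.506,.3175,.055],YAW)
look("wrist",save="w4.png")
img,K,W=cam("scene"); cv2.imwrite("pics/s4.png",cv2.resize(img[140:340,200:500],None,fx=2.6,fy=2.6)[:,:,::-1])
E
```

```text
pos [0.5067 0.3158 0.1544] F [ 0.3   0.93 -0.63] grip 0.0373 t 6.6
tool delta [0.0011 0.0015 0.0994] norm 0.099
turn [-0.0006  0.0002 -0.0021] delta after turn [0.001  0.0015 0.0994]
turn [4.0000e-04 9.0000e-04 3.1395e+00] delta after turn [-0.001  -0.0015  0.0994]
red [322.5 263.5] [75. 81.] z0.075 [0.5499 0.308 ] z0.034 [0.5672 0.3046]
red [327. 194.] [82. 82.] z0.075 [0.4961 0.3219] z0.034 [0.5049 0.3207]
blue [ 57.  191.5] [51. 64.] z0.075 [0.4559 0.1252] z0.034 [0.4583 0.0929]
blue [327.  105.5] [89. 88.] z0.075 [0.4336 0.3339] z0.034 [0.4325 0.3346]
pink [328.8 132.8] [213.8 101.1] z0.075 [0.4524 0.3316] z0.034 [0.4542 0.3319]
```

View pics/w4.png

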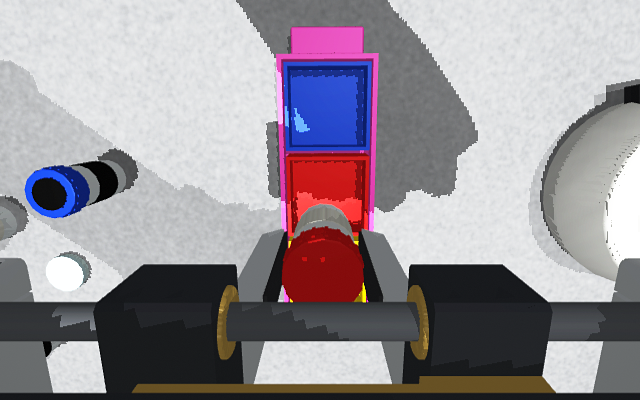

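View pics/s4.png

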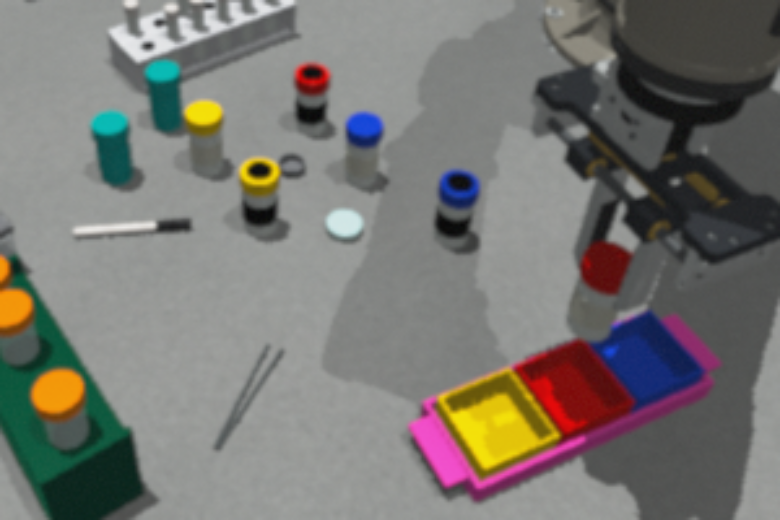

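The jar is held upright above the red cup. I'll lower it, with the last millimetres slow.

Emit:
send_rows --increments '[[[0.001,0.002,0.015],[0,0,0],0.03],[[0,0,0.025],[0,0,0],0.03],[[0,0,0.02],[0,0,0],0.03],[[0,0,0.015],[0,0,0],0.03],[[0,0,0.01],[0,0,0],0.03],[[0,0,0.008],[0,0,0],0.03],[[0,0,0.004],[0,0,0],0.03],[[0,0,0.002],[0,0,0],0.03],[[0,0,0.001],[0,0,0],0.03],[[0,0,0],[0,0,0],0.03],[[0,0,0],[0,0,0],0.03]]'

```text
time: 7.8
ee_pos: [0.5056, 0.3196, 0.0549]
eef_rot: [0.298, 3.127, 0.001]
ft_force: [0.4, 0.8, -0.6]
grip_width: 0.0376
```

```bash
python3 - <<'E'
from h import *
goto([.506,.3175,.0515],YAW)
E
```

```text
pos [0.5056 0.3196 0.0549] F [ 0.43  0.8  -0.55] grip 0.0376 t 7.8
tool delta [-0.0008 -0.002   0.0034] norm 0.004
turn [ 0.0005  0.0004 -0.0003] delta after turn [-0.0008 -0.002   0.0034]
turn [ 6.0000e-04 -8.0000e-04  3.1413e+00] delta after turn [0.0008 0.002  0.0034]
```

Emit:
send_rows --increments '[[[0,0,0.001],[0,0,0],0.03],[[0,0,0.001],[0,0,0],0.03],[[0,0,0.0005],[0,0,0],0.03],[[0,0,0.0005],[0,0,0],0.03],[[0,0,0],[0,0,0],0.03],[[0,0,0],[0,0,0],0.03]]'

```text
time: 8.4
ee_pos: [0.5055, 0.3194, 0.0516]
eef_rot: [0.298, 3.127, 0.0]
ft_force: [-0.4, 0.3, 2.8]
grip_width: 0.0373
```

Contact is felt: +3 N at the expected height. I'll release slowly and rise.

Emit:
send_rows --increments '[[[0,0,0],[0,0,0],0.039],[[0,0,0],[0,0,0],0.042],[[0,0,0],[0,0,0],0.048],[[0,0,0],[0,0,0],0.056],[[0,0,0],[0,0,0],0.06],[[0,0,0],[0,0,0],0.06],[[0,0,-0.01],[0,0,0],0.06],[[0,0,-0.02],[0,0,0],0.06],[[0,0,-0.03],[0,0,0],0.06],[[0,0,-0.04],[0,0,0],0.06],[[0,0,-0.04],[0,0,0],0.06],[[0,0,-0.04],[0,0,0],0.06],[[0,0,-0.02],[0,0,0],0.06],[[0,0,0],[0,0,0],0.06],[[0,0,0],[0,0,0],0.06]]'

```text
time: 9.9
ee_pos: [0.5053, 0.3194, 0.252]
eef_rot: [0.298, 3.127, 0.001]
ft_force: [-0.7, 0.6, -0.8]
grip_width: 0.0603
```

```bash
python3 - <<'E'
from h import *
goto([.45,0.002,.25],YAW)
look("wrist",save="w5.png")
img,K,W=cam("scene"); cv2.imwrite("pics/s5.png",cv2.resize(img[140:340,200:500],None,fx=2.6,fy=2.6)[:,:,::-1])
E
```

```text
pos [0.5053 0.3194 0.252 ] F [-0.72  0.6  -0.79] grip 0.0603 t 9.9
tool delta [-0.0055 -0.3221  0.0017] norm 0.322
turn [ 0.0007  0.0003 -0.0003] delta after turn [-0.0054 -0.3221  0.002 ]
turn [ 5.0000e-04 -1.2000e-03  3.1413e+00] delta after turn [0.0054 0.3221 0.002 ]
red [323. 178.] [62. 62.] z0.075 [0.4985 0.322 ] z0.034 [0.5054 0.3209]
yellow [323.5 240. ] [59. 58.] z0.075 [0.5638 0.31  ] z0.034 [0.5781 0.3075]
blue [ 22.5 214.5] [37. 45.] z0.075 [0.4771 0.0085] z0.034 [ 0.4814 -0.0287]
blue [122. 174.] [38. 44.] z0.075 [0.456  0.1233] z0.034 [0.4579 0.0993]
blue [322.5 111. ] [66. 65.] z0.075 [0.4338 0.334 ] z0.034 [0.4331 0.3342]
pink [323.5 279. ] [14. 47.] z0.075 [0.6077 0.3016] z0.034 [0.6271 0.298 ]
pink [322.2 160.4] [ 74.4 219.9] z0.075 [0.4809 0.3247] z0.034 [0.4857 0.3238]
```

View pics/s5.png

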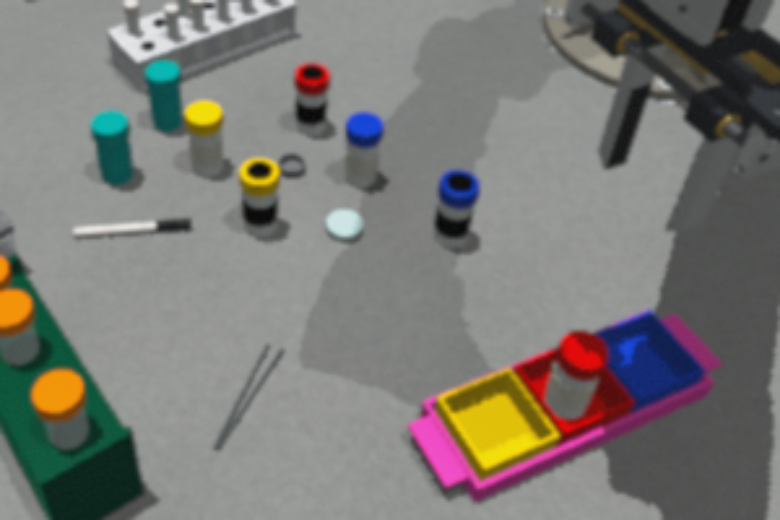

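View pics/w5.png

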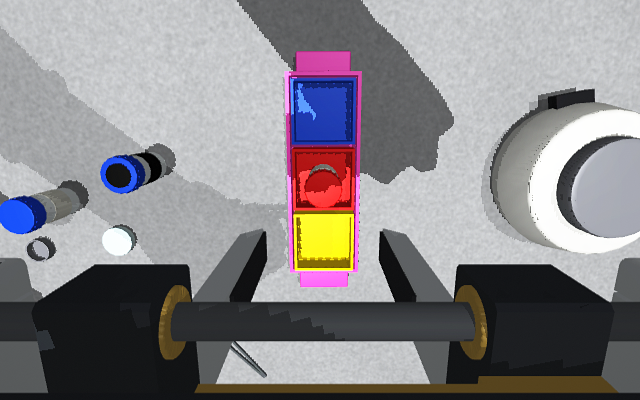

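Red stands in its cup (wrist (322,185)). Next is blue, hovering behind it.

Emit:
send_rows --increments '[[[0,-0.02,0],[0,0,0],0.064],[[0,-0.03,0],[0,0,0],0.064],[[0,-0.03,0],[0,0,0],0.064],[[0,-0.03,0],[0,0,0],0.064],[[0,-0.03,0],[0,0,0],0.064],[[0,-0.03,0],[0,0,0],0.064],[[0,-0.03,0],[0,0,0],0.064],[[0,-0.03,0],[0,0,0],0.064],[[0,-0.03,0],[0,0,0],0.064],[[-0.003,-0.03,0],[0,0,0],0.064],[[0,-0.02,0],[0,0,0],0.064],[[0,-0.01,0],[0,0,0],0.064],[[0,0,0],[0,0,0],0.064],[[0,0,0],[0,0,0],0.064],[[0,0,0],[0,0,0],0.064]]'

```text
time: 11.5
ee_pos: [0.4481, 0.0056, 0.2513]
eef_rot: [-0.296, -3.127, 0.0]
ft_force: [-0.7, -0.1, -0.2]
grip_width: 0.0639
```

```bash
python3 - <<'E'
from h import *
goto([.477,0.003,.045],YAW)
look("wrist",save="w6.png")
E
```

```text
pos [0.4481 0.0056 0.2513] F [-0.74 -0.11 -0.16] grip 0.0639 t 11.5
tool delta [-0.029   0.003   0.2063] norm 0.208
turn [-0.0003 -0.0003  0.0011] delta after turn [-0.0289  0.0029  0.2063]
turn [ 4.0000e-04 -5.0000e-04 -3.1405e+00] delta after turn [ 0.0289 -0.0029  0.2063]
red [230.9 222.5] [31.9 39.2] z0.075 [ 0.469 -0.095] z0.034 [ 0.479  -0.1081]
red [600.5 176.5] [63. 77.] z0.075 [0.4923 0.2841] z0.034 [0.505  0.3147]
yellow [252.  345.5] [ 9. 30.] z0.075 [ 0.6152 -0.1074] z0.034 [ 0.642  -0.1219]
yellow [591.2 238.5] [69.1 66.3] z0.075 [0.5576 0.2738] z0.034 [0.5779 0.3031]
blue [322. 212.] [36. 38.] z0.075 [4.758e-01 4.000e-04] z0.034 [ 0.4866 -0.0017]
blue [432. 171.] [38. 40.] z0.075 [0.4547 0.1173] z0.034 [0.463  0.1287]
blue [605.5 108.5] [67. 67.] z0.075 [0.4256 0.2896] z0.034 [0.4306 0.3208]
pink [591.5 277.5] [15. 47.] z0.075 [0.6029 0.2734] z0.034 [0.6283 0.3027]
pink [595.1 157. ] [ 83.8 226.3] z0.075 [0.4712 0.279 ] z0.034 [0.4815 0.309 ]
```

View pics/w6.png

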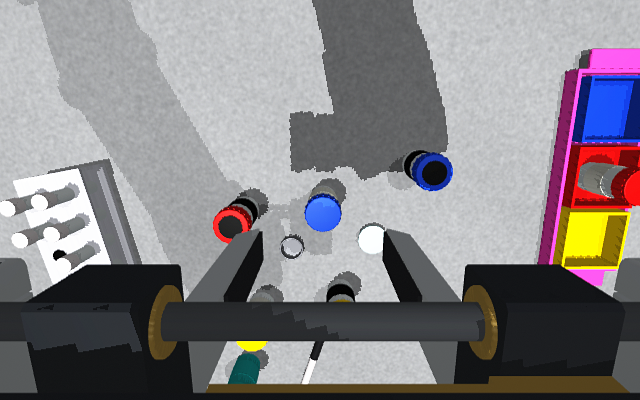

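The blue cap at (322,212) gives (0.476, 0.000). I'll descend.

Emit:
send_rows --increments '[[[-0.014,0,0],[0,0,0],0.064],[[-0.013,0.0005,0],[0,0,0],0.064],[[0,0,0.02],[0,0,0],0.064],[[0,0,0.03],[0,0,0],0.064],[[0,0,0.03],[0,0,0],0.064],[[0,0,0.03],[0,0,0],0.064],[[0,0,0.03],[0,0,0],0.064],[[0,0,0.025],[0,0,0],0.064],[[0,0,0.02],[0,0,0],0.064],[[0,0,0.012],[0,0,0],0.064],[[0,0,0.009],[0,0,0],0.064],[[0,0,0],[0,0,0],0.064],[[0,0,0],[0,0,0],0.064],[[0,0,0],[0,0,0],0.064]]'

```text
time: 12.95
ee_pos: [0.4751, 0.0001, 0.0462]
eef_rot: [0.298, 3.126, 0.001]
ft_force: [0.4, -0.4, -0.1]
grip_width: 0.0638
```

```bash
python3 - <<'E'
from h import *
goto([.4755,0.0005,.045],YAW)
look("wrist",save="w7.png")
E
```

```text
pos [4.751e-01 1.000e-04 4.620e-02] F [ 0.44 -0.39 -0.13] grip 0.0638 t 12.95
tool delta [-0.0003  0.0004  0.0012] norm 0.001
turn [ 0.0006  0.001  -0.0002] delta after turn [-0.0003  0.0004  0.0012]
turn [ 1.6000e-03 -1.0000e-03  3.1414e+00] delta after turn [ 0.0003 -0.0004  0.0012]
red [128.3 256.9] [13.9 63. ] z0.075 [ 0.4529 -0.0845] z0.034 [ 0.4648 -0.1111]
blue [323.5 262.5] [77. 83.] z0.075 [0.4723 0.0016] z0.034 [ 0.4895 -0.0015]
blue [574. 178.] [ 88. 108.] z0.075 [0.4545 0.1146] z0.034 [0.4669 0.1422]
```

View pics/w7.png

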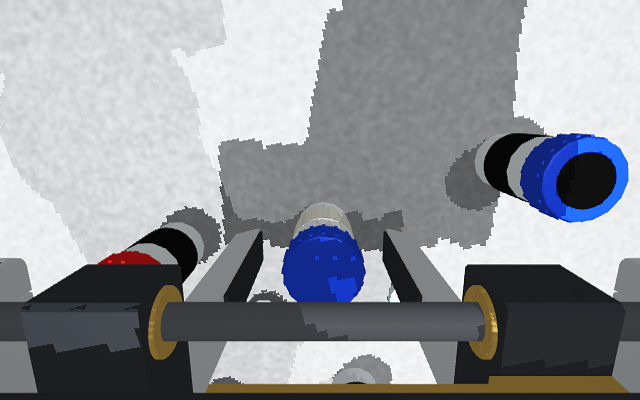

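The blue jar is centred at (323,262). I'll grip it.

Emit:
send_rows --increments '[[[0.001,0,0.001],[0,0,0],0.05],[[0,0,0],[0,0,0],0.042],[[0,0,0],[0,0,0],0.034],[[0,0,0],[0,0,0],0.03],[[0,0,0],[0,0,0],0.03],[[0,0,0],[0,0,0],0.03],[[0,0,0],[0,0,0],0.03],[[0,0,0],[0,0,0],0.03]]'

```text
time: 13.8
ee_pos: [0.4737, 0.0002, 0.0445]
eef_rot: [0.298, 3.127, 0.0]
ft_force: [-0.1, -0.1, 2.9]
grip_width: 0.038
```

```bash
python3 - <<'E'
from h import *
goto([.433,.333,.205],YAW)
E
```

```text
pos [4.737e-01 2.000e-04 4.450e-02] F [-0.15 -0.07  2.94] grip 0.038 t 13.8
tool delta [ 0.1027  0.3191 -0.1605] norm 0.372
turn [ 0.      0.     -0.0003] delta after turn [ 0.1026  0.3191 -0.1605]
turn [ 0.     -0.      3.1413] delta after turn [-0.1026 -0.3191 -0.1605]
```

Emit:
send_rows --increments '[[[0,0,-0.01],[0,0,0],0.03],[[0,0,-0.03],[0,0,0],0.03],[[0,0,-0.04],[0,0,0],0.03],[[0,0,-0.04],[0,0,0],0.03],[[0,0,-0.03],[0,0,0],0.03],[[0.005,0.016,-0.01],[0,0,0],0.03],[[0.009,0.028,0],[0,0,0],0.03],[[0.009,0.028,0],[0,0,0],0.03],[[0.009,0.028,0],[0,0,0],0.03],[[0.009,0.028,0],[0,0,0],0.03],[[0.009,0.028,0],[0,0,0],0.03],[[0.009,0.028,0],[0,0,0],0.03],[[0.009,0.028,0],[0,0,0],0.03],[[0.009,0.028,0],[0,0,0],0.03],[[0.009,0.028,0],[0,0,0],0.03],[[0.009,0.028,0],[0,0,0],0.03],[[0.005,0.015,0],[0,0,0],0.03],[[0.003,0.008,0],[0,0,0],0.03],[[0,0,0],[0,0,0],0.03],[[0,0,0],[0,0,0],0.03]]'

```text
time: 15.8
ee_pos: [0.433, 0.3316, 0.2046]
eef_rot: [0.3, 3.127, -0.001]
ft_force: [0.4, -0.3, 0.0]
grip_width: 0.0376
```

```bash
python3 - <<'E'
from h import *
goto([.433,.333,.0515],YAW)
look("wrist",save="w8.png")
E
```

```text
pos [0.433  0.3316 0.2046] F [ 0.43 -0.32  0.04] grip 0.0376 t 15.8
tool delta [0.0003 0.0015 0.1531] norm 0.153
turn [-0.0005  0.0001 -0.0015] delta after turn [0.0003 0.0014 0.1531]
turn [1.0000e-04 8.0000e-04 3.1401e+00] delta after turn [-0.0003 -0.0014  0.1531]
yellow [325.  344.5] [62.  7.] z0.075 [0.582  0.3058] z0.034 [0.6105 0.3006]
blue [107.4 258.3] [41.1 48.7] z0.075 [0.4542 0.1246] z0.034 [0.4657 0.0954]
blue [322.5 264.5] [73. 81.] z0.075 [0.4983 0.3195] z0.034 [0.5157 0.3161]
blue [324.5 184.5] [71. 71.] z0.075 [0.4242 0.3357] z0.034 [0.4318 0.3344]
pink [325.5 357. ] [10. 45.] z0.075 [0.596  0.3036] z0.034 [0.6263 0.2981]
pink [325.6 181. ] [121.7  83.2] z0.075 [0.4213 0.3372] z0.034 [0.4285 0.3362]
```

View pics/w8.png

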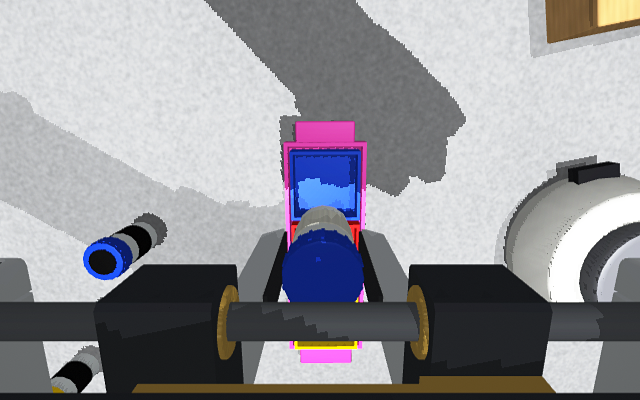

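Emit:
send_rows --increments '[[[0,0.002,0.02],[0,0,0],0.03],[[0,0,0.03],[0,0,0],0.03],[[0,0,0.03],[0,0,0],0.03],[[0,0,0.03],[0,0,0],0.03],[[0,0,0.02],[0,0,0],0.03],[[0,0,0.01],[0,0,0],0.03],[[0,0,0.005],[0,0,0],0.03],[[0,0,0.003],[0,0,0],0.03],[[0,0,0.002],[0,0,0],0.03],[[0,0,0.001],[0,0,0],0.03],[[0,0,0.001],[0,0,0],0.03],[[0,0,0],[0,0,0],0.03],[[0,0,0],[0,0,0],0.03],[[0,0,0],[0,0,0],0.03]]'

```text
time: 17.25
ee_pos: [0.4331, 0.3349, 0.0526]
eef_rot: [0.298, 3.127, 0.0]
ft_force: [0.8, 0.8, -1.1]
grip_width: 0.0377
```

Emit:
send_rows --increments '[[[0,0,0.0005],[0,0,0],0.03],[[0,0,0.0005],[0,0,0],0.03],[[0,0,0.0004],[0,0,0],0.03],[[0,0,0],[0,0,0],0.03],[[0,0,0],[0,0,0],0.03]]'

```text
time: 17.75
ee_pos: [0.4333, 0.335, 0.0515]
eef_rot: [0.298, 3.127, 0.001]
ft_force: [-1.4, -0.2, 6.7]
grip_width: 0.0374
```

Contact (+7 N). I'll release and rise.

Emit:
send_rows --increments '[[[0,0,0],[0,0,0],0.039],[[0,0,0],[0,0,0],0.042],[[0,0,0],[0,0,0],0.048],[[0,0,0],[0,0,0],0.056],[[0,0,0],[0,0,0],0.06],[[0,0,0],[0,0,0],0.06],[[0,0,-0.01],[0,0,0],0.06],[[0,0,-0.02],[0,0,0],0.06],[[0,0,-0.03],[0,0,0],0.06],[[0,0,-0.04],[0,0,0],0.06],[[0,0,-0.04],[0,0,0],0.06],[[0,0,-0.04],[0,0,0],0.06],[[0,0,-0.02],[0,0,0],0.06],[[0,0,0],[0,0,0],0.06],[[0,0,0],[0,0,0],0.06]]'

```text
time: 19.25
ee_pos: [0.433, 0.3348, 0.2515]
eef_rot: [0.298, 3.127, 0.001]
ft_force: [0.5, -0.5, -0.4]
grip_width: 0.0598
```

```bash
python3 - <<'E'
from h import *
goto([.56,-.1,.25],YAW)
img,K,W=cam("scene"); cv2.imwrite("pics/s9.png",cv2.resize(img[140:340,200:500],None,fx=2.6,fy=2.6)[:,:,::-1])
E
```

```text
pos [0.433  0.3348 0.2515] F [ 0.53 -0.45 -0.45] grip 0.0598 t 19.25
tool delta [-0.2068 -0.403   0.0013] norm 0.453
turn [ 0.0008  0.0002 -0.0003] delta after turn [-0.2067 -0.4031  0.0015]
turn [ 4.0000e-04 -1.3000e-03  3.1413e+00] delta after turn [0.2067 0.4031 0.0015]
```

View pics/s9.png

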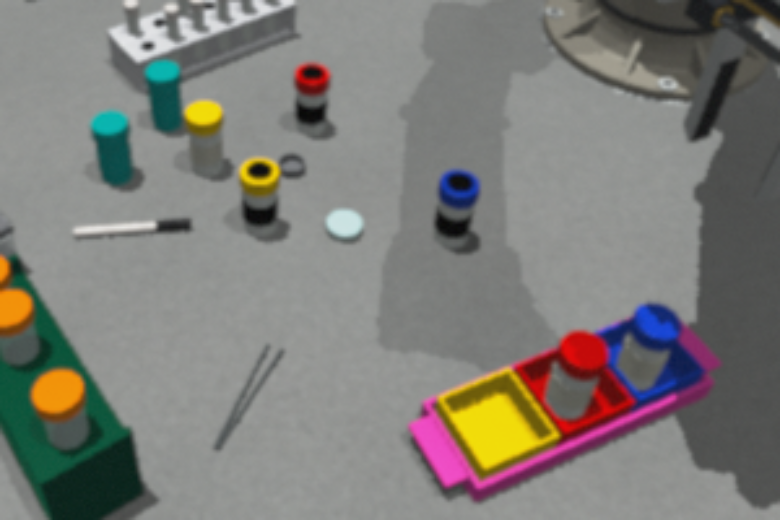

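Blue stands in its cup. On to yellow.

Emit:
send_rows --increments '[[[-0.008,-0.015,0],[0,0,0],0.064],[[-0.014,-0.027,0],[0,0,0],0.064],[[-0.014,-0.027,0],[0,0,0],0.064],[[-0.014,-0.027,0],[0,0,0],0.064],[[-0.014,-0.027,0],[0,0,0],0.064],[[-0.014,-0.027,0],[0,0,0],0.064],[[-0.014,-0.027,0],[0,0,0],0.064],[[-0.014,-0.027,0],[0,0,0],0.064],[[-0.014,-0.027,0],[0,0,0],0.064],[[-0.014,-0.027,0],[0,0,0],0.064],[[-0.014,-0.027,0],[0,0,0],0.064],[[-0.014,-0.027,0],[0,0,0],0.064],[[-0.014,-0.027,0],[0,0,0],0.064],[[-0.014,-0.027,0],[0,0,0],0.064],[[-0.014,-0.027,0],[0,0,0],0.064],[[-0.012,-0.023,0],[0,0,0],0.064],[[-0.005,-0.014,0],[0,0,0],0.064],[[0,0,0],[0,0,0],0.064],[[0,0,0],[0,0,0],0.064],[[0,0,0],[0,0,0],0.064]]'

```text
time: 21.3
ee_pos: [0.5685, -0.1284, 0.2507]
eef_rot: [-0.296, -3.127, -0.0]
ft_force: [-0.2, -0.1, -0.7]
grip_width: 0.0639
```

```bash
python3 - <<'E'
from h import *
goto([.602,-.104,.045],YAW)
look("wrist",save="w10.png")
E
```

```text
pos [ 0.5685 -0.1284  0.2507] F [-0.18 -0.14 -0.67] grip 0.0639 t 21.3
tool delta [-0.0285  0.0302  0.2057] norm 0.21
turn [ 0.0001 -0.0009  0.0005] delta after turn [-0.0283  0.0302  0.2057]
turn [ 1.4000e-03  1.0000e-04 -3.1411e+00] delta after turn [ 0.0283 -0.0302  0.2057]
red [335.5  83. ] [42. 39.] z0.075 [ 0.4737 -0.0969] z0.034 [ 0.4704 -0.0947]
yellow [349. 212.] [38. 36.] z0.075 [ 0.6013 -0.1061] z0.034 [ 0.6127 -0.105 ]
yellow [448.2 194.8] [39.9 37.7] z0.075 [ 0.6025 -0.0034] z0.034 [0.614  0.0095]
blue [559.5  21.5] [43. 51.] z0.075 [0.4596 0.1146] z0.034 [0.4546 0.1411]
```

View pics/w10.png

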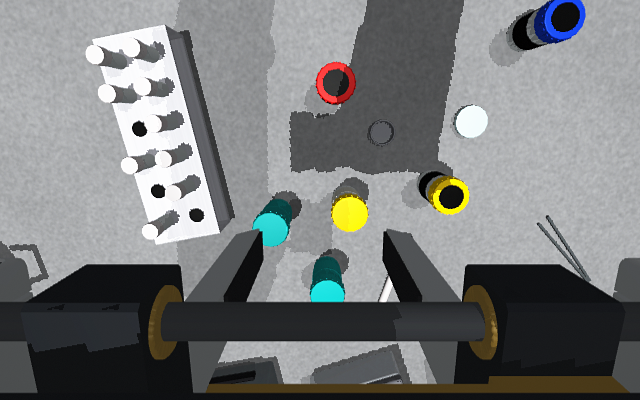

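The yellow cap at (349,212) gives (0.601, -0.106). The turquoise jar is about 80 mm to its left, so I'll use a narrower opening.

Emit:
send_rows --increments '[[[-0.014,0.014,0],[0,0,0],0.058],[[-0.014,0.014,0],[0,0,0],0.058],[[0,0,0.02],[0,0,0],0.058],[[0,0,0.03],[0,0,0],0.058],[[0,0,0.03],[0,0,0],0.058],[[0,0,0.03],[0,0,0],0.058],[[0,0,0.02],[0,0,0],0.058],[[0,0,0],[0,0,0],0.058],[[0,0,0],[0,0,0],0.058],[[0,0,0],[0,0,0],0.058]]'

```text
time: 22.35
ee_pos: [0.6024, -0.1068, 0.1225]
eef_rot: [0.297, 3.126, 0.0]
ft_force: [0.1, -0.6, -0.1]
grip_width: 0.0582
```

```bash
python3 - <<'E'
from h import *
goto([.6005,-.106,.045],YAW)
look("wrist",save="w11.png")
E
```

```text
pos [ 0.6024 -0.1068  0.1225] F [ 0.07 -0.59 -0.06] grip 0.0582 t 22.35
tool delta [0.0022 0.0004 0.0775] norm 0.077
turn [0.0003 0.0017 0.    ] delta after turn [0.002  0.0004 0.0775]
turn [-2.6000e-03  5.0000e-04 -3.1416e+00] delta after turn [-0.002  -0.0004  0.0775]
red [296.5  24. ] [48. 65.] z0.075 [ 0.4815 -0.0985] z0.034 [ 0.4716 -0.0993]
yellow [322.5 219. ] [58. 57.] z0.075 [ 0.6011 -0.106 ] z0.034 [ 0.6129 -0.1082]
yellow [476.7 191.8] [63.5 59.9] z0.075 [ 0.602  -0.0038] z0.034 [0.6139 0.0125]
```

View pics/w11.png

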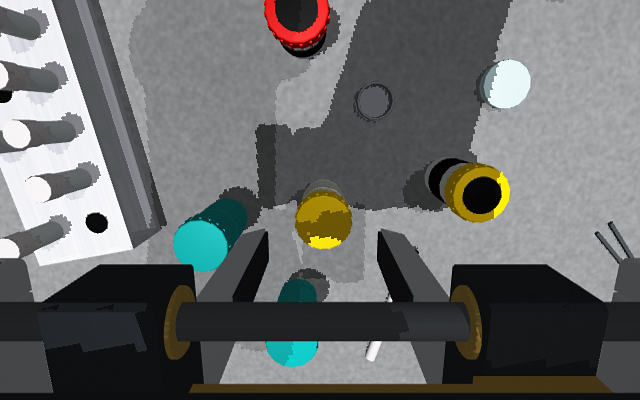

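The yellow jar is centred at (322,219), and the left finger clears the turquoise jar. I'll go down and grip.

Emit:
send_rows --increments '[[[0.002,0.0005,0.02],[0,0,0],0.058],[[0,0,0.02],[0,0,0],0.058],[[0,0,0.02],[0,0,0],0.058],[[0,0,0.012],[0,0,0],0.058],[[0,0,0.0055],[0,0,0],0.058],[[0,0,0],[0,0,0],0.058],[[0,0,0],[0,0,0],0.058],[[0,0,0],[0,0,0],0.05],[[0,0,0],[0,0,0],0.042],[[0,0,0],[0,0,0],0.034],[[0,0,0],[0,0,0],0.03],[[0,0,0],[0,0,0],0.03],[[0,0,0],[0,0,0],0.03],[[0,0,0],[0,0,0],0.03],[[0,0,0],[0,0,0],0.03]]'

```text
time: 23.9
ee_pos: [0.6001, -0.106, 0.0439]
eef_rot: [0.298, 3.127, 0.0]
ft_force: [-0.4, 1.4, 6.4]
grip_width: 0.0376
```

```bash
python3 - <<'E'
from h import *
goto([.578,.305,.225],YAW)
E
```

```text
pos [ 0.6001 -0.106   0.0439] F [-0.38  1.4   6.36] grip 0.0376 t 23.9
tool delta [ 0.0992  0.3995 -0.1811] norm 0.45
turn [ 0.0002  0.0005 -0.0004] delta after turn [ 0.0991  0.3995 -0.1811]
turn [ 7.0000e-04 -3.0000e-04  3.1412e+00] delta after turn [-0.0991 -0.3995 -0.1811]
```

Emit:
send_rows --increments '[[[0,0,-0.01],[0,0,0],0.03],[[0,0,-0.03],[0,0,0],0.03],[[0,0,-0.04],[0,0,0],0.03],[[0,0,-0.04],[0,0,0],0.03],[[0,0,-0.03],[0,0,0],0.03],[[0.004,0.016,-0.01],[0,0,0],0.03],[[0.007,0.028,0],[0,0,0],0.03],[[0.007,0.028,0],[0,0,0],0.03],[[0.007,0.028,0],[0,0,0],0.03],[[0.007,0.028,0],[0,0,0],0.03],[[0.007,0.028,0],[0,0,0],0.03],[[0.007,0.028,0],[0,0,0],0.03],[[0.007,0.028,0],[0,0,0],0.03],[[0.007,0.028,0],[0,0,0],0.03],[[0.007,0.028,0],[0,0,0],0.03],[[0.007,0.028,0],[0,0,0],0.03],[[0.007,0.028,0],[0,0,0],0.03],[[0.004,0.018,0],[0,0,0],0.03],[[0,0,0],[0,0,0],0.03],[[0,0,0],[0,0,0],0.03]]'

```text
time: 25.9
ee_pos: [0.5809, 0.2451, 0.2037]
eef_rot: [0.298, 3.127, -0.001]
ft_force: [-0.1, -1.2, -1.4]
grip_width: 0.0375
```

```bash
python3 - <<'E'
from h import *
goto([.578,.305,.0509],YAW)
look("wrist",save="w12.png")
E
```

```text
pos [0.5809 0.2451 0.2037] F [-0.11 -1.16 -1.4 ] grip 0.0375 t 25.9
tool delta [0.0142 0.0584 0.1527] norm 0.164
turn [-0.0007  0.0001 -0.0005] delta after turn [0.0142 0.0583 0.1528]
turn [2.000e-04 1.100e-03 3.141e+00] delta after turn [-0.0142 -0.0583  0.1528]
red [386.   95.5] [77. 78.] z0.075 [0.5078 0.3136] z0.034 [0.5069 0.3209]
yellow [ 73.1 264.7] [40.7 49.6] z0.075 [0.6021 0.0054] z0.034 [ 0.6137 -0.0283]
yellow [322.5 264. ] [81. 74.] z0.075 [0.6454 0.2332] z0.034 [0.6627 0.2299]
yellow [383.  173.5] [71. 74.] z0.075 [0.5721 0.3013] z0.034 [0.5797 0.307 ]
blue [146.8  79.4] [55.5 46.5] z0.075 [0.4579 0.1221] z0.034 [0.4503 0.1039]
blue [388.   27.5] [80. 55.] z0.075 [0.4566 0.3229] z0.034 [0.4488 0.3315]
pink [384.1 105.1] [ 89.6 209.1] z0.075 [0.5152 0.3109] z0.034 [0.5152 0.3179]
```

View pics/w12.png

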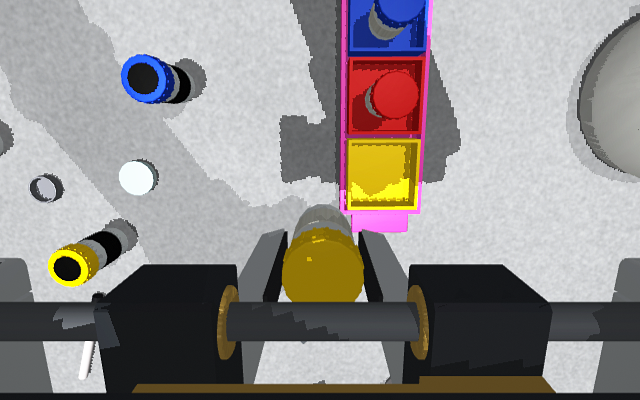

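The yellow jar is held upright, with the cup centre at (0.579, 0.306). I'll move across and lower.

Emit:
send_rows --increments '[[[0.004,0.018,0],[0,0,0],0.03],[[0.005,0.024,0],[0,0,0],0.03],[[0.004,0.014,0],[0,0,0],0.03],[[0.001,0.003,0],[0,0,0],0.03],[[0,0,0.02],[0,0,0],0.03],[[0,0,0.03],[0,0,0],0.03],[[0,0,0.02],[0,0,0],0.03],[[0,0,0],[0,0,0],0.03],[[0,0,0],[0,0,0],0.03],[[0,0,0],[0,0,0],0.03]]'

```text
time: 26.95
ee_pos: [0.5791, 0.3062, 0.135]
eef_rot: [0.299, 3.126, 0.001]
ft_force: [0.1, 0.5, -0.1]
grip_width: 0.0379
```

```bash
python3 - <<'E'
from h import *
goto([.5785,.306,.0509],YAW)
look("wrist",save="w13.png")
E
```

```text
pos [0.5791 0.3062 0.135 ] F [ 0.08  0.49 -0.07] grip 0.0379 t 26.95
tool delta [ 0.0007 -0.0004  0.0841] norm 0.084
turn [ 0.001   0.0013 -0.0009] delta after turn [ 0.0006 -0.0003  0.0841]
turn [ 2.0000e-03 -1.6000e-03  3.1407e+00] delta after turn [-0.0006  0.0003  0.0841]
red [322.5 107.3] [94.4 94.2] z0.075 [0.5071 0.3208] z0.034 [0.5061 0.321 ]
yellow [322.5 229.5] [ 87. 143.] z0.075 [0.589 0.305] z0.034 [0.602  0.3025]
blue [24. 88.] [48. 62.] z0.075 [0.4589 0.1348] z0.034 [0.4497 0.1032]
blue [321.5  29.5] [59. 97.] z0.075 [0.4611 0.3291] z0.034 [0.4523 0.3307]
pink [323.  114.5] [229. 110.] z0.075 [0.5116 0.3203] z0.034 [0.5114 0.3204]
```

View pics/w13.png

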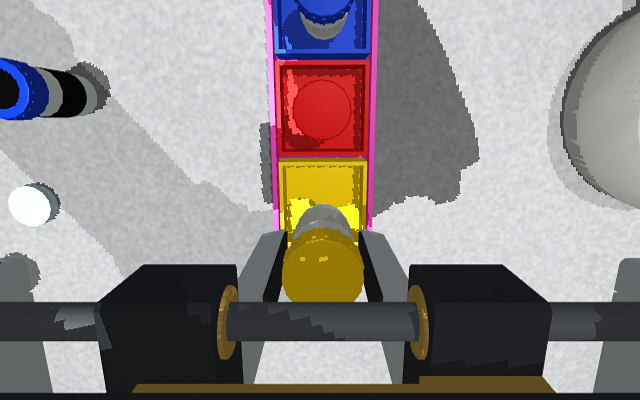

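Centred over the yellow cup. Lowering.

Emit:
send_rows --increments '[[[0,0,0.02],[0,0,0],0.03],[[0,0,0.025],[0,0,0],0.03],[[0,0,0.02],[0,0,0],0.03],[[0,0,0.008],[0,0,0],0.03],[[0,0,0.004],[0,0,0],0.03],[[0,0,0.002],[0,0,0],0.03],[[0,0,0.001],[0,0,0],0.03],[[0,0,0.001],[0,0,0],0.03],[[0,0,0],[0,0,0],0.03],[[0,0,0],[0,0,0],0.03],[[0,0,0],[0,0,0],0.03]]'

```text
time: 28.1
ee_pos: [0.5784, 0.3065, 0.0528]
eef_rot: [0.298, 3.127, 0.0]
ft_force: [-0.3, 0.2, -0.2]
grip_width: 0.0374
```

Emit:
send_rows --increments '[[[0,0,0.0006],[0,0,0],0.03],[[0,0,0.0005],[0,0,0],0.03],[[0,0,0.0005],[0,0,0],0.03],[[0,0,0],[0,0,0],0.03],[[0,0,0],[0,0,0],0.03]]'

```text
time: 28.6
ee_pos: [0.5783, 0.3064, 0.051]
eef_rot: [-0.298, -3.127, 0.0]
ft_force: [0.1, -0.2, 1.0]
grip_width: 0.0375
```

Emit:
send_rows --increments '[[[0,0,0.0003],[0,0,0],0.03],[[0,0,0.0002],[0,0,0],0.03],[[0,0,0],[0,0,0],0.03],[[0,0,0],[0,0,0],0.03]]'

```text
time: 29.0
ee_pos: [0.5785, 0.3064, 0.051]
eef_rot: [0.298, 3.127, 0.001]
ft_force: [-0.4, -0.6, 8.1]
grip_width: 0.0375
```

Firm contact (8 N). I'll release, rise and back away.

Emit:
send_rows --increments '[[[0,0,0],[0,0,0],0.039],[[0,0,0],[0,0,0],0.042],[[0,0,0],[0,0,0],0.048],[[0,0,0],[0,0,0],0.056],[[0,0,0],[0,0,0],0.06],[[0,0,0],[0,0,0],0.06],[[0,0,-0.01],[0,0,0],0.06],[[0,0,-0.02],[0,0,0],0.06],[[0,0,-0.03],[0,0,0],0.06],[[0,0,-0.04],[0,0,0],0.06],[[0,0,-0.04],[0,0,0],0.06],[[0,0,-0.04],[0,0,0],0.06],[[0.02,-0.01,-0.03],[0,0,0],0.06],[[0.02,-0.02,-0.02],[0,0,0],0.06],[[0.02,-0.02,0],[0,0,0],0.06],[[0.02,-0.02,0],[0,0,0],0.06],[[0.01,-0.01,0],[0,0,0],0.06],[[0,0,0],[0,0,0],0.06],[[0,0,0],[0,0,0],0.06],[[0,0,0],[0,0,0],0.06]]'

```text
time: 31.0
ee_pos: [0.4754, 0.2453, 0.2807]
eef_rot: [0.298, 3.127, -0.0]
ft_force: [0.1, 0.5, -0.3]
grip_width: 0.06
```

```bash
python3 - <<'E'
from h import *
print(bot.get_state()["ee_pos"])
img,K,W=cam("scene"); cv2.imwrite("pics/s14.png",cv2.resize(img[140:340,200:500],None,fx=2.6,fy=2.6)[:,:,::-1])
look("top",mn=20); img,K,W=cam("wrist"); cv2.imwrite("pics/w14.png",img[:,:,::-1])
E
```

```text
[0.47541252 0.24529367 0.28068272]
red [354.  234.5] [15. 14.] z0.075 [ 0.4723 -0.0987] z0.034 [ 0.4722 -0.1012]
red [193.7 211.4] [27.  13.7] z0.075 [0.523  0.3017] z0.034 [0.5246 0.313 ]
yellow [198.5 190.3] [27.  26.9] z0.075 [0.5759 0.2915] z0.034 [0.5794 0.3025]
yellow [316.  181.5] [15. 14.] z0.075 [ 0.6025 -0.0025] z0.034 [ 0.607  -0.0017]
blue [189.9 257. ] [14.3  8.6] z0.075 [0.4095 0.3076] z0.034 [0.4072 0.319 ]
blue [267.5 240. ] [14. 15.] z0.075 [0.4549 0.1154] z0.034 [0.4543 0.1202]
pink [193.9 264.5] [12.  19.9] z0.075 [0.3912 0.2968] z0.034 [0.3883 0.308 ]
pink [208.6 189.2] [54.1 25.3] z0.075 [0.5791 0.2662] z0.034 [0.5827 0.2762]
```

View pics/s14.png

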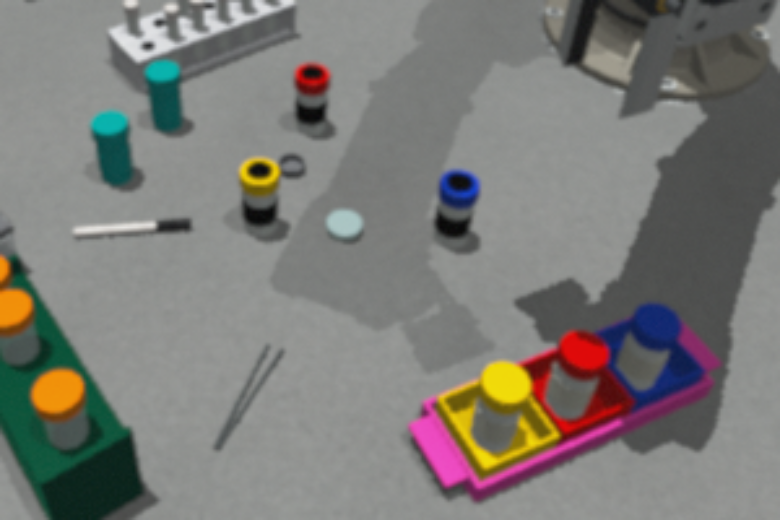

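View pics/w14.png

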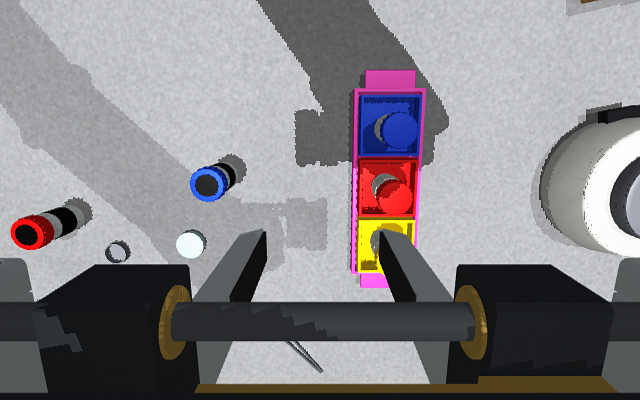

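The scene view shows all three jars upright in the cups of their colour: (505,405), (575,375) and (650,345). The held jars read the same pixels as at the start, and the gripper is clear.

```bash
python3 -c "
from cell import bot
print(bot.job_done())"
```

```text
the job is handed in; nothing more can be done
None
```

The three released jars (red, then blue, then yellow) are standing in the cups of their own colour, and the job was handed in at about 31 s. I gripped each by its cap and lowered it until it touched the cup floor. The contact force reading was about 3 N for red, 7 N for blue and 8 N for yellow. I then opened the gripper slowly before rising.

- **Jars in cups:** the last scene picture shows all three upright in the right cups. The gripper was raised and clear when I handed in.
- **Held-back jars:** all three read the same positions in the top view as at the start, with no pixel change. The turquoise jars and the clutter look unmoved in the scene view.
- **Disagreement between cameras:** the wrist and top cameras differed by up to about 5 mm on jar and cup positions. I relied mainly on the wrist readings, and the cups left about 13 mm of room around each jar.
- **Last top view:** the arm covered part of the red and blue cups, so the check of those two rests on the scene and wrist pictures. In the last wrist picture a finger hid part of the yellow jar, so yellow rests on the scene picture.
- **Short moves:** a few fast moves stopped or ended a few centimetres off. I measured again and corrected before going down.

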